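# Put the glaze containers back on their own drip tiles

## Task

The three glaze containers standing on the clay drip tiles have got mixed up. Put the short jar on the triangular tile, the tall jar on the round tile and the squeeze bottle on the square tile, each standing upright in the middle of its tile; only one fits on a tile at a time, so use the empty wooden board to park one on the way. Do not tip any of them over, and leave the white bowl where it stands.

Things in the scene. Friction and masses are not known exactly. Their poses are not given: they have to be found in the camera images.
- short_jar: Short plain glaze jar with a white screw lid, 52 mm diameter, 82 mm high (the lid is the top 18 mm, as wide as the body), 0.2 kg; loose. Its origin is the centre of its underside; z points up along its axis. Round: yaw does not matter. Grip from above round body or lid, 40 to 70 mm above its underside. Starts on a clay tile not its own.
- tall_jar: Tall plain whitish glaze jar with a white screw lid, 64 mm diameter, 125 mm high (the lid is the top 28 mm, as wide as the body), about 0.6 kg; loose. Its origin is the centre of its underside; z points up along its axis. Round: yaw does not matter. Grip from above round body or lid, 70 to 110 mm above its underside. Starts on a clay tile not its own.
- bottle: Grey squeeze bottle, 58 mm diameter, 165 mm high (straight up to 125 mm, then rounding in to a 30 mm wide cap), about 0.55 kg; loose. Its origin is the centre of its underside; z points up along its axis. Round: yaw does not matter. Grip from above round the body, 105 to 130 mm above its underside. Starts on a clay tile not its own.
- triangle_tile: Brown clay drip tile in the shape of an equilateral triangle, corners 84 mm from the centre, sides 42 mm from it. Fixed to the table, top flat, 8 mm thick, no rim; origin at the centre of its underside (on the table), z up. Home of the short jar.
- round_tile: Brown clay drip tile, round, 112 mm diameter. Fixed to the table, top flat, 8 mm thick, no rim; origin at the centre of its underside (on the table), z up. Home of the tall jar.
- square_tile: Brown clay drip tile, square, 100 x 100 mm. Fixed to the table, top flat, 8 mm thick, no rim; origin at the centre of its underside (on the table), z up. Home of the bottle.
- spare_board: Light plywood board, 90 x 130 mm (x, y), empty at the start, free for parking one container. Fixed to the table, top flat, 8 mm thick, no rim; origin at the centre of its underside (on the table), z up. 
- bowl: White stepped bowl, 120 mm diameter, 62 mm high, loose, standing on the table among the tiles; a bystander, to be left alone. Origin at the centre of its underside, z up. The five places (three tiles, board, bowl) lie at least 170 mm apart, centre to centre.
Mind the look-alikes: they are no part of the job. What is shaped like the bottle but pink or purple is not meant.

How it is judged:
At the end, for the whole second after the job is handed in: Short jar on the triangular, tall jar on the round, bottle on the square tile: each within 15 mm of the centre, underside 4 to 12 mm above the tile's underside, upright within 0.1 rad, at rest, released; bowl within 25 mm of its start (horizontal distance between short_jar and triangle_tile below 0.015 m and z of short_jar in the frame of triangle_tile between 0.004 and 0.012 m and angle between each of short_jar, tall_jar, bottle's own z axis and vertical below 0.1 rad and linear speed of each of short_jar, tall_jar, bottle below 0.02 m/s and angular speed of each of short_jar, tall_jar, bottle below 0.2 rad/s and contact force between each of short_jar, tall_jar, bottle and the fingers below 0.05 N and horizontal distance between tall_jar and round_tile below 0.015 m and z of tall_jar in the frame of round_tile between 0.004 and 0.012 m and horizontal distance between bottle and square_tile below 0.015 m and z of bottle in the frame of square_tile between 0.004 and 0.012 m and distance of bowl from where it was at the start of the episode below 0.025 m); the robot touches nothing.
It fails at once if the short jar is tipped over (leans more than 0.6 rad) (angle between short_jar's own z axis and vertical above 0.6 rad).
It fails at once if the tall jar is tipped over (leans more than 0.6 rad) (angle between tall_jar's own z axis and vertical above 0.6 rad).
It fails at once if the bottle is tipped over (leans more than 0.6 rad) (angle between bottle's own z axis and vertical above 0.6 rad).
It fails at once if the white bowl is pushed more than 40 mm from where it stood (distance of bowl from where it was at the start of the episode above 0.04 m).
It also fails if it takes over 120 s, if anything falls off the work surface, if the arm or the gripper's body presses on something with over 40 N, if the wrist force passes 120 N, or if a joint passes its speed limit or range.

## Robot

A 7-joint arm with a two-finger parallel gripper is mounted at the origin on the work surface; the furniture and walls round the work are solid. World frame = base frame: x ahead of the robot, y to its left, z up, the work surface at z = 0. Lengths are in m, angles in rad, forces in N, time in s.
With the tool pointing down it reaches from about 0.4 to 0.85 m from the base axis. Payload 10.4 kg.
Tool frame: the origin (TCP) lies midway between the tips of the shut fingers; the grasp point (between the pads) lies 19 mm behind it (manip.tcp_to_grasp is the distance from the TCP to the grasp point, in m); z points along the fingers, y is the line along which they close (so a half turn about z gives the same grasp; the last joint's range is limited). The gripper opens to 85 mm and grips with 20 to 120 N. Pads are 22 mm wide; open, the fingers measure 114 mm over their backs; the gripper's body (76 mm by 85 mm) begins 54 mm behind the grasp point. The pads swing forward as they close: fully open they stand 13 mm farther back than shut.
Start: joints at [1.286, 0.332, -0.065, 1.46, 0.022, 1.35, -0.088], TCP at [0.162, -0.604, 0.21] pointing down, gripper open.
Joint ranges: [-2.6, 2.6], [-0.5, 2.12], [-1.47, 1.34], [0.16, 2.42], [-1.27, 4.41], [0.06, 2.06], [-2.6, 2.6]. Speed limits (rad/s): [2.22, 2.22, 2.79, 2.79, 3.14, 3.14, 3.14].

## Interface

Orientations are given as a unit quaternion [x, y, z, w].
In Python, from workcell import manip gives the robot as it stands.
- The arm moves only by the shell command python3 -m jog 'ROWS' [FORCE]. ROWS is a JSON object of lists of equal length, an entry for each row: "offset": the shift along the world's x, y, z in m, a list of three; "yaw": the turn about the world's z in degrees; "jaw": the closure, from 0 (fully open) to 1 (shut). A call has 1 to 20 rows; each row shifts and turns the commanded pose from where the row before left it; what a row does not reach is not made up. A row lasts 1/12 s, in which the tool goes at most 41.7 mm and 7.16 degrees, less where a joint would pass 70% of its speed; a pose out of reach is approached as far as the arm can. A call is refused whole if a number of a shift passes 0.0417 or a number of a turn 7.16, either way. A call with a gripper value outside its range is refused whole. The fingers move at their own pace and stop on an object; FORCE is the grip in N (left out, the last holds). Time passes only in rows, so rows that do not move let the fingers close. It gives the time, the measured TCP pose, the force, the opening and the grip force at its end, in the units of the state.
- manip.get_obs(): the state, without advancing time (a new reading comes with each control period).
- manip.camera(name): name is "side" or "top"; returns a dict with "frame" (384x512x3 uint8, red, green, blue), "camera_matrix" (3x3 intrinsics, pixels), "distortion" ([k1, k2, p1, p2, k3] as OpenCV has them; the pictures are not rectified), "eye" and "attitude" of the camera in the world. Camera axes: x right, y up, looking along -z (the intrinsics and any distortion apply to the point x, -y, -z); pixel columns grow to the right and rows downward; lengths in m; the calibration is good to about 2 mm. A picture is of the moment at which its call begins. There is no depth.
- manip.hand_in(): hands the job in; it is judged then, once.
Trained networks look in a picture, given as the dict that the camera call returned (one of the last four; its "shot" number tells which), for a name from the list of things; names that differ only in an ending like _2 or _b are one class to them, and where a whole thing is asked for, a point or a joint stands for the part that bears it (a point fixed in the world has none). Each returns a list of dicts, best first, with "score" (0 to 1); they miss things now and then, are a little off and sometimes report something else, mostly with a low value. They report only what shows in the picture. A call takes as long as a camera call. They do not tell look-alikes from the thing itself.
- manip.masks_of(picture, name): "region" (384x512 bool, what is visible of it).
- manip.tip_of(picture, name): "at" ([x, y, z] in m, in world coordinates, good to about 4 mm: a listed point, or the origin of a listed thing).
The state is a dict: "clock": time; "joint_pos": joint angles; "joint_velocities": joint speeds; "tau": joint torques, N m; "position": TCP position; "ee_rot": TCP orientation; "ft_force": force on the tool from outside, world axes, zero at the start; "torque": the same for the moment, N m; "grip_width": opening from 0.0 (shut) to 1.0 (fully open); "grasp_force": force on a finger pad.
Only numpy, scipy, OpenCV 4.12 (cv2) and the standard library are available. Lean on these libraries where they do the work, as an engineer would, in place of code of your own. Each camera call takes 0.05 s, during which the arm holds its last target. There are 200 camera calls.

## Working session

There is one attempt and no reset: what is moved stays moved. The work goes in short steps, Python scripts to look and compute and a shell command to move; the robot and the scene stay as the last step left them, time stands still between calls to the robot, and variables do not carry over. Pictures are saved under pics/ and viewed, at most 14 in all, crops included, and the job is handed in when it is done.

```bash
mkdir -p pics; ls; cat > h.py <<'E'
from workcell import manip
import cv2, numpy as np
NAMES=["short_jar","tall_jar","bottle","triangle_tile","round_tile","square_tile","spare_board","bowl"]
def snap(c,fn=None):
    p=manip.camera(c)
    if fn: cv2.imwrite("pics/"+fn,cv2.cvtColor(p["frame"],cv2.COLOR_RGB2BGR))
    return p
def cam(p):
    a=np.array(p["attitude"],float)
    from scipy.spatial.transform import Rotation as R
    Rm=a if a.shape==(3,3) else R.from_quat(a).as_matrix()
    return Rm,np.array(p["eye"]),np.array(p["camera_matrix"]),np.array(p["distortion"])
def proj(p,X):
    Rm,e,K,d=cam(p); q=(np.atleast_2d(X)-e)@Rm*[1,-1,-1]
    return cv2.projectPoints(q.astype(float),np.zeros(3),np.zeros(3),K,d)[0][:,0]
def onplane(p,uv,z):
    Rm,e,K,d=cam(p); n=cv2.undistortPoints(np.atleast_2d(uv).astype(float)[:,None],K,d)[:,0]
    r=np.c_[n[:,0],-n[:,1],-np.ones(len(n))]@Rm.T
    return e+r*((z-e[2])/r[:,2])[:,None]
E
python3 - <<'E'
from h import *
o=manip.get_obs();print({k:np.round(v,3).tolist() for k,v in o.items()}, manip.tcp_to_grasp)
for c in("top","side"):
    p=snap(c,c+"0.png");print(c,p["eye"],p["attitude"])
    for n in NAMES:
        for t in manip.tip_of(p,n)[:4]:
            print(n,round(t["score"],2),np.round(t["at"],3),proj(p,t["at"]).round().tolist())
E
```

```text
pics
{'clock': 0.0, 'joint_pos': [1.286, 0.333, -0.065, 1.461, 0.022, 1.35, -0.088], 'joint_velocities': [0.001, 0.0, 0.0, 0.0, -0.001, -0.0, 0.001], 'tau': [-0.001, -62.545, 0.049, -39.16, 0.016, 0.01, -0.0], 'position': [0.162, -0.603, 0.21], 'ee_rot': [0.991, 0.131, -0.0, -0.001], 'ft_force': [-0.271, -0.921, 0.311], 'torque': [-0.011, -0.024, 0.037], 'grasp_force': 0.0, 'grip_width': 0.996} 0.0187
top [ 0.09570655 -0.06653726  1.3015913 ] [ 0.11504978 -0.10175394 -0.63579056  0.75642584]
short_jar 0.64 [0.635 0.161 0.01 ] [[206.0, 146.0]]
tall_jar 0.69 [0.446 0.298 0.008] [[149.0, 195.0]]
bottle 0.79 [0.331 0.105 0.002] [[204.0, 243.0]]
bottle 0.7 [ 0.449 -0.015  0.01 ] [[251.0, 211.0]]
bottle 0.68 [ 0.422 -0.162  0.002] [[298.0, 228.0]]
triangle_tile 0.81 [ 0.45   0.298 -0.   ] [[150.0, 194.0]]
triangle_tile 0.56 [ 0.634 -0.163  0.002] [[307.0, 163.0]]
round_tile 0.8 [ 0.45  -0.017 -0.001] [[252.0, 212.0]]
square_tile 0.84 [0.636 0.161 0.001] [[206.0, 146.0]]
spare_board 0.93 [ 0.475 -0.341 -0.001] [[359.0, 222.0]]
spare_board 0.57 [ 0.45  -0.016  0.   ] [[251.0, 212.0]]
bowl 0.69 [ 0.635 -0.165  0.003] [[308.0, 163.0]]
side [0.5425166  0.73199326 0.6859387 ] [0.01526611 0.41564437 0.90826583 0.04538605]
short_jar 0.64 [0.631 0.162 0.013] [[198.0, 245.0]]
tall_jar 0.59 [0.446 0.298 0.009] [[282.0, 287.0]]
bottle 0.85 [ 0.423 -0.168  0.004] [[266.0, 161.0]]
bottle 0.78 [ 0.328  0.1   -0.005] [[314.0, 222.0]]
bottle 0.77 [ 0.449 -0.018  0.006] [[264.0, 192.0]]
triangle_tile 0.94 [ 0.449  0.301 -0.002] [[281.0, 292.0]]
round_tile 0.71 [ 0.45  -0.021 -0.001] [[263.0, 193.0]]
round_tile 0.7 [ 0.635 -0.161  0.   ] [[200.0, 168.0]]
square_tile 0.71 [0.633 0.161 0.003] [[198.0, 247.0]]
spare_board 0.58 [ 0.475 -0.346  0.004] [[246.0, 132.0]]
bowl 0.57 [ 0.474 -0.346  0.002] [[246.0, 133.0]]
```

View pics/top0.png

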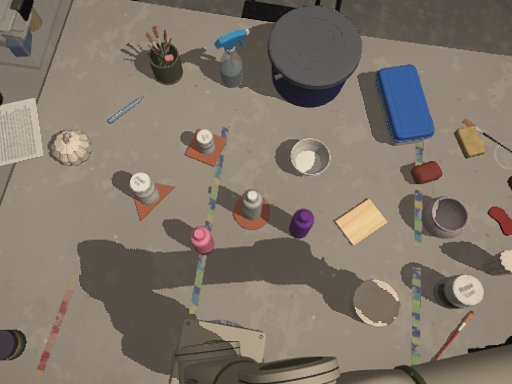

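View pics/side0.png

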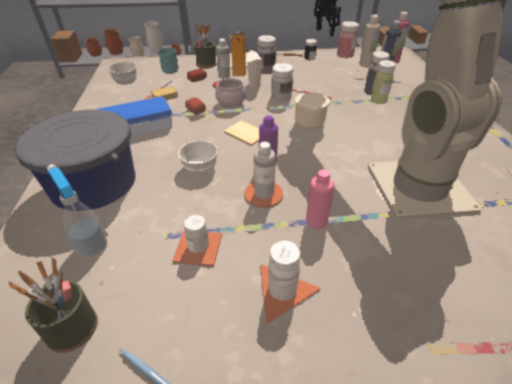

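The side picture shows the short jar (198,235) on the square tile, the tall jar (283,270) on the triangular tile and the grey bottle (264,172) on the round tile. In the top picture the board is at (361,222) and the bowl at (310,157). 

Candidates:
- **Bottle:** grey at (264,172), pink at (319,200), purple at (268,140). I choose the grey one.
- **Jars:** the dark-labelled white jar in the back at (282,85) is a look-alike for the tall jar. The cream pot at (311,110) is not a jar. I choose the two jars standing on tiles.

I'll check this choice in a close crop.

```bash
python3 - <<'E'
from h import *
i=cv2.imread("pics/side0.png")[110:330,160:360]
cv2.imwrite("pics/crop0.png",cv2.resize(i,None,fx=2.7,fy=2.7,interpolation=cv2.INTER_CUBIC))
A={n:[] for n in NAMES}
G=dict(short_jar=(.633,.161),tall_jar=(.446,.298),bottle=(.449,-.016),triangle_tile=(.45,.299),round_tile=(.45,-.019),square_tile=(.635,.161),spare_board=(.475,-.343),bowl=(.635,-.165))
for k in range(3):
  for c in("top","side"):
    p=snap(c)
    for n in NAMES:
        for t in manip.tip_of(p,n):
            if np.hypot(*(np.array(t["at"])[:2]-G[n]))<.03: A[n].append((c,np.round(t["at"],4)[:2]))
for n in NAMES:
    for c in("top","side"): 
        v=[a for d,a in A[n] if d==c]; print(n,c,len(v),np.mean(v,0).round(4) if v else'',np.std(v,0).round(4) if v else'')
E
```

```text
short_jar top 3 [0.6333 0.1596] [0.0009 0.0012]
short_jar side 3 [0.633  0.1606] [0.0004 0.0011]
tall_jar top 3 [0.4469 0.2975] [0.0026 0.0016]
tall_jar side 3 [0.4476 0.2978] [0.0011 0.0014]
bottle top 1 [ 0.4495 -0.0159] [0. 0.]
bottle side 3 [ 0.4494 -0.018 ] [0.001  0.0019]
triangle_tile top 3 [0.4495 0.3008] [0.0018 0.0016]
triangle_tile side 3 [0.4507 0.304 ] [0.0006 0.001 ]
round_tile top 3 [ 0.4499 -0.0164] [0.0006 0.0009]
round_tile side 3 [ 0.451  -0.0206] [0.0013 0.0009]
square_tile top 3 [0.6349 0.1614] [0.0014 0.0007]
square_tile side 3 [0.6344 0.1622] [0.0029 0.0011]
spare_board top 3 [ 0.4774 -0.3438] [0.0016 0.0015]
spare_board side 3 [ 0.4739 -0.345 ] [0.0012 0.0011]
bowl top 3 [ 0.6353 -0.1683] [0.0006 0.0008]
bowl side 3 [ 0.6354 -0.1609] [0.0015 0.002 ]
```

View pics/crop0.png

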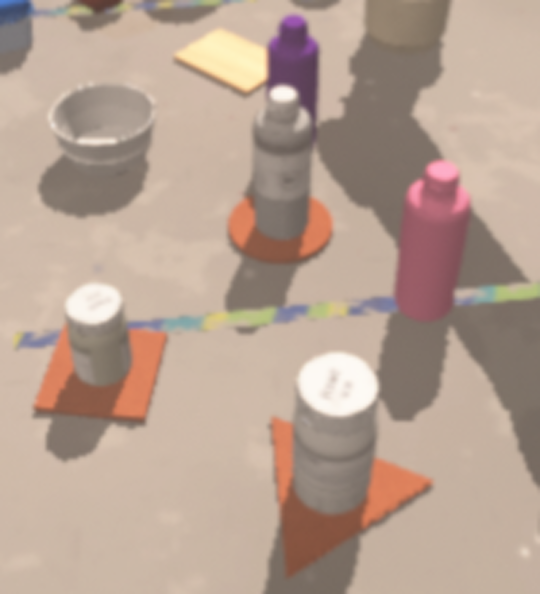

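The crop confirms the choice: the grey bottle (282,165) is on the round tile, the short jar (98,330) on the square one and the tall jar (335,430) on the triangle. Pink and purple stay off the tiles. I'll park the short jar first.

```bash
python3 -m jog '{"offset":[[0.01,0.02,0.02],[0.02,0.03,0.02],[0.02,0.03,0.02],[0.02,0.03,0.02],[0.02,0.03,0.01],[0.02,0.03,0],[0.02,0.03,0],[0.02,0.03,0],[0.02,0.03,0],[0.02,0.03,0],[0.02,0.03,0],[0.02,0.03,0],[0.02,0.03,0],[0.02,0.03,0],[0.02,0.03,0],[0.02,0.03,0],[0.02,0.03,0],[0.02,0.03,0],[0.02,0.03,0],[0.02,0.03,0]],"yaw":[0,0,0,0,0,0,0,0,0,0,0,0,0,0,0,0,0,0,0,0],"jaw":[0,0,0,0,0,0,0,0,0,0,0,0,0,0,0,0,0,0,0,0]}' 40
```

```text
clock: 5.27
position: [0.5525, -0.0123, 0.3006]
ee_rot: [0.991, 0.13, 0.0, 0.0]
ft_force: [-0.1, -0.8, 0.2]
grip_width: 1.002
grasp_force: 0.0
```

```bash
python3 -m jog '{"offset":[[0.013,0.029,0],[0.013,0.029,0],[0.013,0.029,0],[0.013,0.029,0],[0.014,0.029,0],[0.014,0.028,0],[0,0,-0.02],[0,0,-0.035],[0,0,-0.035],[0,0,-0.035],[0,0,-0.035],[0,0,-0.03],[0,0,-0.025],[0,0,-0.02],[0,0,-0.017],[0,0,-0.01],[0,0,0],[0,0,0]],"yaw":[0,0,0,0,0,0,0,0,0,0,0,0,0,0,0,0,0,0],"jaw":[0,0,0,0,0,0,0,0,0,0,0,0,0,0,0,0,0,0]}' 40
python3 -m jog '{"offset":[[0,0,0],[0,0,0],[0,0,0],[0,0,0],[0,0,0],[0,0,0],[0,0,0],[0,0,0]],"yaw":[0,0,0,0,0,0,0,0],"jaw":[0.2,0.4,0.6,0.8,0.8,0.8,0.8,0.8]}' 40
```

```text
clock: 6.77
position: [0.6319, 0.1593, 0.0386]
ee_rot: [0.991, 0.131, -0.0, -0.0]
ft_force: [0.5, 1.2, -0.2]
grip_width: 0.999
grasp_force: 0.0
clock: 7.43
position: [0.6326, 0.1595, 0.0397]
ee_rot: [0.991, 0.13, 0.001, -0.0]
ft_force: [-0.6, -0.1, 6.3]
grip_width: 0.583
grasp_force: 41.0
```

```bash
python3 -m jog '{"offset":[[0,0,0.01],[0,0,0.02],[0,0,0.03],[0,0,0.04],[0,0,0.04],[0,0,0.03],[0,0,0.02],[-0.005,-0.015,0],[-0.01,-0.033,0],[-0.012,-0.038,0],[-0.012,-0.038,0],[-0.012,-0.038,0],[-0.012,-0.038,0],[-0.012,-0.038,0],[-0.012,-0.038,0],[-0.012,-0.038,0],[-0.012,-0.038,0],[-0.012,-0.038,0],[-0.012,-0.038,0]],"yaw":[0,0,0,0,0,0,0,0,0,0,0,0,0,0,0,0,0,0,0],"jaw":[0.8,0.8,0.8,0.8,0.8,0.8,0.8,0.8,0.8,0.8,0.8,0.8,0.8,0.8,0.8,0.8,0.8,0.8,0.8]}' 40
```

```text
clock: 9.02
position: [0.4957, -0.2702, 0.2291]
ee_rot: [0.991, 0.131, 0.0, 0.0]
ft_force: [0.3, 0.1, -1.4]
grip_width: 0.581
grasp_force: 42.0
```

```bash
python3 -m jog '{"offset":[[-0.009,-0.032,0],[-0.007,-0.026,0],[-0.006,-0.018,0],[0,0,0],[0,0,-0.02],[0,0,-0.035],[0,0,-0.035],[0,0,-0.035],[0,0,-0.025],[0,0,-0.015],[0,0,-0.01],[0,0,-0.008],[0,0,-0.004],[0,0,-0.003],[0,0,0],[0,0,0]],"yaw":[0,0,0,0,0,0,0,0,0,0,0,0,0,0,0,0],"jaw":[0.8,0.8,0.8,0.8,0.8,0.8,0.8,0.8,0.8,0.8,0.8,0.8,0.8,0.8,0.8,0.8]}' 40
python3 -m jog '{"offset":[[0,0,0],[0,0,0],[0,0,0],[0,0,0],[0,0,0],[0,0,0]],"yaw":[0,0,0,0,0,0],"jaw":[0.4,0.2,0,0,0,0]}' 40
```

```text
clock: 10.35
position: [0.4758, -0.345, 0.0397]
ee_rot: [0.991, 0.131, 0.001, 0.001]
ft_force: [-0.5, 0.5, 3.6]
grip_width: 0.584
grasp_force: 42.4
clock: 10.85
position: [0.4748, -0.3448, 0.0383]
ee_rot: [0.991, 0.131, 0.0, 0.0]
ft_force: [0.9, -1.4, -1.0]
grip_width: 0.999
grasp_force: 0.0
```

```bash
python3 -m jog '{"offset":[[0,0,0.02],[0,0,0.03],[0,0,0.04],[0,0,0.04],[0,0,0.04],[0,0,0.04],[0,0,0.03],[0,0,0.022],[0,0.015,0],[-0.003,0.03,0],[-0.003,0.037,0],[-0.003,0.037,0],[-0.003,0.037,0],[-0.003,0.037,0],[-0.003,0.037,0],[-0.003,0.037,0],[-0.003,0.03,0],[-0.001,0.02,0],[0,0.01,0],[0,0,0]],"yaw":[0,0,0,0,0,0,0,0,0,0,0,0,0,0,0,0,0,0,0,0],"jaw":[0,0,0,0,0,0,0,0,0,0,0,0,0,0,0,0,0,0,0,0]}' 60
python3 -m jog '{"offset":[[0,0,-0.02],[0,0,-0.035],[0,0,-0.035],[0,0,-0.03],[0,0,-0.025],[0,0,-0.02],[0,0,-0.015],[0,0,-0.01],[0,0,-0.004],[0,0,0],[0,0,0]],"yaw":[0,0,0,0,0,0,0,0,0,0,0],"jaw":[0,0,0,0,0,0,0,0,0,0,0]}' 60
python3 -c "
from h import *
p=snap('side','side1.png')"
```

```text
clock: 12.52
position: [0.4496, -0.0156, 0.3002]
ee_rot: [0.991, 0.132, 0.0, 0.0]
ft_force: [0.2, 0.5, -0.1]
grip_width: 1.0
grasp_force: 0.0
clock: 13.43
position: [0.4502, -0.0181, 0.1068]
ee_rot: [0.991, 0.13, 0.0, 0.0]
ft_force: [0.1, -0.7, 1.2]
grip_width: 0.998
grasp_force: 0.0
```

View pics/side1.png

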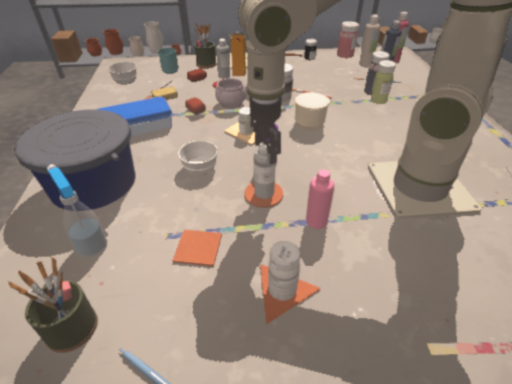

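```bash
python3 - <<'E'
from h import *
o=manip.get_obs();P=o["position"];print(np.round(P,4))
p=snap('side')
cv2.imwrite("pics/crop1.png",cv2.resize(cv2.cvtColor(p["frame"],cv2.COLOR_RGB2BGR)[80:220,200:340],None,fx=4,fy=4,interpolation=cv2.INTER_CUBIC))
print(proj(p,[P,P+[0,0,.073],[.4495,-.0175,.008],[.4495,-.0175,.173],[.4495,-.0175,.133]]).round(1))
p=snap('top')
cv2.imwrite("pics/crop1t.png",cv2.resize(cv2.cvtColor(p["frame"],cv2.COLOR_RGB2BGR)[130:270,180:320],None,fx=4,fy=4,interpolation=cv2.INTER_CUBIC))
E
```

```text
[ 0.4504 -0.0181  0.1071]
[[263.5 164.2]
 [263.8 141.4]
 [263.6 191.9]
 [264.1 143.8]
 [264.  156.5]]
```

View pics/crop1.png

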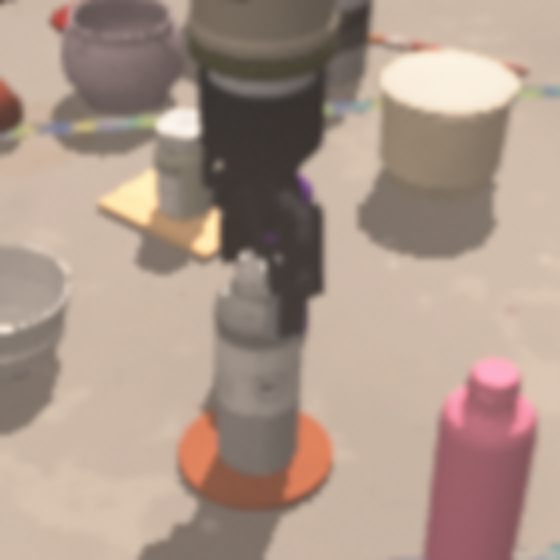

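The near finger (crop 295,270) sits beside the cap and the bottle (260,380) stands upright on its tile. The short jar is upright on the board (185,165). Closing on the bottle.

```bash
python3 -m jog '{"offset":[[0,0,0],[0,0,0],[0,0,0],[0,0,0],[0,0,0],[0,0,0],[0,0,0],[0,0,0]],"yaw":[0,0,0,0,0,0,0,0],"jaw":[0.2,0.4,0.6,0.8,0.8,0.8,0.8,0.8]}' 60
python3 -m jog '{"offset":[[0,0,0.005],[0,0,0.01],[0,0,0.015],[0,0,0.02]],"yaw":[0,0,0,0],"jaw":[0.8,0.8,0.8,0.8]}' 60
```

```text
clock: 14.25
position: [0.4507, -0.0175, 0.1074]
ee_rot: [0.991, 0.131, 0.001, 0.0]
ft_force: [-0.8, 1.0, 9.4]
grip_width: 0.627
grasp_force: 62.2
clock: 14.58
position: [0.4486, -0.0176, 0.1563]
ee_rot: [0.991, 0.131, -0.001, -0.001]
ft_force: [0.1, -0.6, -4.6]
grip_width: 0.631
grasp_force: 64.2
```

```bash
python3 -m jog '{"offset":[[0,0,0.02],[0,0,0.02],[0.01,0.01,0],[0.02,0.02,0],[0.027,0.026,0],[0.028,0.027,0],[0.028,0.027,0],[0.028,0.027,0],[0.024,0.022,0],[0.015,0.015,0],[0.005,0.005,0],[0,0,0],[0,0,-0.015],[0,0,-0.025],[0,0,-0.02],[0,0,-0.012],[0,0,-0.01],[0,0,-0.005],[0,0,-0.002],[0,0,0]],"yaw":[0,0,0,0,0,0,0,0,0,0,0,0,0,0,0,0,0,0,0,0],"jaw":[0.8,0.8,0.8,0.8,0.8,0.8,0.8,0.8,0.8,0.8,0.8,0.8,0.8,0.8,0.8,0.8,0.8,0.8,0.8,0.8]}' 60
python3 -m jog '{"offset":[[0,0,0]],"yaw":[0],"jaw":[0.8]}'
```

```text
clock: 16.25
position: [0.6352, 0.1611, 0.1082]
ee_rot: [0.991, 0.13, 0.001, 0.0]
ft_force: [-0.3, 0.4, -4.1]
grip_width: 0.628
grasp_force: 64.5
clock: 16.33
position: [0.6352, 0.1615, 0.1083]
ee_rot: [0.991, 0.13, 0.001, -0.0]
ft_force: [-0.6, -0.5, -4.4]
grip_width: 0.63
grasp_force: 64.5
```

```bash
python3 -m jog '{"offset":[[0,0,-0.001],[0,0,-0.001],[0,0,0],[0,0,0]],"yaw":[0,0,0,0],"jaw":[0.8,0.8,0.8,0.8]}'
python3 -m jog '{"offset":[[0,0,0],[0,0,0],[0,0,0],[0,0,0],[0,0,0],[0,0,0],[0,0,0.02],[0,0,0.03],[0,0,0.04],[0,0,0.04],[0,0,0.03],[0,0,0.03]],"yaw":[0,0,0,0,0,0,0,0,0,0,0,0],"jaw":[0.4,0.2,0,0,0,0,0,0,0,0,0,0]}'
```

```text
clock: 16.67
position: [0.6359, 0.162, 0.1077]
ee_rot: [0.991, 0.131, 0.002, -0.0]
ft_force: [-1.2, -0.1, 7.4]
grip_width: 0.63
grasp_force: 65.7
clock: 17.67
position: [0.6347, 0.1614, 0.2977]
ee_rot: [0.991, 0.131, 0.001, -0.0]
ft_force: [0.2, -0.4, -0.2]
grip_width: 1.001
grasp_force: 0.0
```

```bash
python3 -m jog '{"offset":[[-0.01,0.007,0],[-0.023,0.017,0],[-0.028,0.02,0],[-0.028,0.02,0],[-0.028,0.02,0],[-0.028,0.02,0],[-0.023,0.017,0],[-0.015,0.01,0],[-0.005,0.005,0],[0,0,0],[0,0,0]],"yaw":[0,0,0,0,0,0,0,0,0,0,0],"jaw":[0,0,0,0,0,0,0,0,0,0,0]}' 60
python3 -m jog '{"offset":[[0,0,-0.02],[0,0,-0.035],[0,0,-0.035],[0,0,-0.035],[0,0,-0.03],[0,0,-0.025],[0,0,-0.02],[0,0,-0.012],[0,0,-0.007],[0,0,0],[0,0,0]],"yaw":[0,0,0,0,0,0,0,0,0,0,0],"jaw":[0,0,0,0,0,0,0,0,0,0,0]}' 60
python3 -c "
from h import *
p=snap('side','side2.png')"
```

```text
clock: 18.58
position: [0.4481, 0.2962, 0.2952]
ee_rot: [0.992, 0.13, 0.0, 0.0]
ft_force: [0.2, -0.2, -1.0]
grip_width: 0.998
grasp_force: 0.0
clock: 19.5
position: [0.4475, 0.2973, 0.0769]
ee_rot: [0.991, 0.13, 0.0, -0.0]
ft_force: [0.8, -0.6, 0.9]
grip_width: 0.996
grasp_force: 0.0
```

View pics/side2.png

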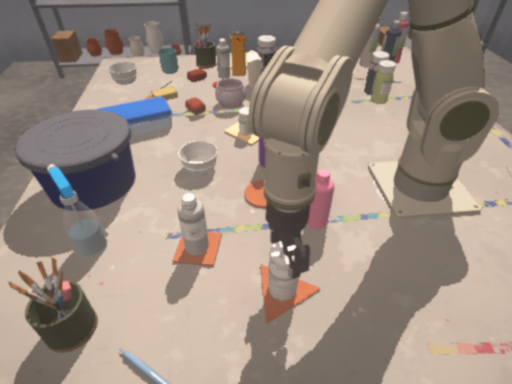

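The bottle stands upright on the square tile (194,228), and the gripper straddles the tall jar (284,270). Next, the tall jar goes to the round tile.

```bash
python3 -m jog '{"offset":[[0,0,0],[0,0,0],[0,0,0],[0,0,0],[0,0,0],[0,0,0],[0,0,0],[0,0,0],[0,0,0.01],[0,0,0.02],[0,0,0.03],[0,0,0.03],[0,0,0.03]],"yaw":[0,0,0,0,0,0,0,0,0,0,0,0,0],"jaw":[0.2,0.4,0.6,0.8,0.8,0.8,0.8,0.8,0.8,0.8,0.8,0.8,0.8]}' 60
python3 -m jog '{"offset":[[0,-0.01,0],[0,-0.025,0],[0,-0.034,0],[0,-0.036,0],[0,-0.036,0],[0,-0.036,0],[0.001,-0.036,0],[0.001,-0.035,0],[0.001,-0.03,0],[0,-0.022,0],[0,-0.012,0],[0,-0.004,0],[0,0,0]],"yaw":[0,0,0,0,0,0,0,0,0,0,0,0,0],"jaw":[0.8,0.8,0.8,0.8,0.8,0.8,0.8,0.8,0.8,0.8,0.8,0.8,0.8]}' 60
```

```text
clock: 20.63
position: [0.4459, 0.2969, 0.1976]
ee_rot: [0.991, 0.131, -0.001, 0.0]
ft_force: [0.4, -0.3, -6.2]
grip_width: 0.72
grasp_force: 67.6
clock: 21.72
position: [0.449, -0.0196, 0.1957]
ee_rot: [0.992, 0.13, -0.001, -0.0]
ft_force: [-1.2, 0.4, -6.7]
grip_width: 0.718
grasp_force: 68.7
```

Now lower: 120 mm was lifted.

```bash
python3 -m jog '{"offset":[[0,0,-0.015],[0,0,-0.03],[0,0,-0.03],[0,0,-0.02],[0,0,-0.012],[0,0,-0.008],[0,0,-0.004],[0,0,-0.001],[0,0,-0.001],[0,0,0],[0,0,0]],"yaw":[0,0,0,0,0,0,0,0,0,0,0],"jaw":[0.8,0.8,0.8,0.8,0.8,0.8,0.8,0.8,0.8,0.8,0.8]}' 60
```

```text
clock: 22.63
position: [0.4505, -0.0169, 0.0779]
ee_rot: [0.991, 0.131, 0.0, 0.0]
ft_force: [-11.5, 3.5, 20.6]
grip_width: 0.724
grasp_force: 72.2
```

```bash
python3 -m jog '{"offset":[[0,0,0.001],[0,0,0],[0,0,0],[0,0,0],[0,0,0],[0,0,0],[0,0,0.02],[0,0,0.035],[0,0,0.04],[0,0,0.04],[0,0,0.04],[0,0,0.03],[0,0,0.015]],"yaw":[0,0,0,0,0,0,0,0,0,0,0,0,0],"jaw":[0.6,0.4,0,0,0,0,0,0,0,0,0,0,0]}' 40
python3 -m jog '{"offset":[[0,-0.015,0],[0.003,-0.03,0],[0.003,-0.037,0],[0.003,-0.037,0],[0.003,-0.037,0],[0.003,-0.037,0],[0.003,-0.037,0],[0.003,-0.037,0],[0.003,-0.03,0],[0.001,-0.02,0],[0,-0.01,0],[0,0,0]],"yaw":[0,0,0,0,0,0,0,0,0,0,0,0],"jaw":[0,0,0,0,0,0,0,0,0,0,0,0]}' 40
python3 - <<'E'
from h import *
for c in("top","side"):
    p=snap(c,c+"3.png")
    for n in("short_jar","tall_jar","bottle","round_tile","square_tile"):
        for t in manip.tip_of(p,n)[:4]: print(c,n,round(t["score"],2),np.round(t["at"],3))
E
```

```text
clock: 23.72
position: [0.451, -0.0187, 0.3006]
ee_rot: [0.991, 0.131, 0.002, 0.001]
ft_force: [1.6, 0.4, -0.1]
grip_width: 0.999
grasp_force: 0.0
clock: 24.72
position: [0.4741, -0.3477, 0.2955]
ee_rot: [0.992, 0.129, -0.0, -0.0]
ft_force: [0.6, 0.4, 0.7]
grip_width: 0.998
grasp_force: 0.0
top short_jar 0.63 [ 0.477 -0.346  0.011]
top tall_jar 0.71 [ 0.45  -0.017  0.009]
top bottle 0.95 [ 0.422 -0.162  0.002]
top bottle 0.82 [0.332 0.104 0.001]
top bottle 0.6 [0.634 0.165 0.012]
top round_tile 0.78 [ 0.451 -0.017 -0.004]
top square_tile 0.94 [0.636 0.161 0.   ]
side short_jar 0.85 [ 0.478 -0.346  0.012]
side short_jar 0.69 [0.636 0.16  0.005]
side tall_jar 0.56 [ 0.453 -0.021  0.01 ]
side bottle 0.88 [0.632 0.163 0.005]
side bottle 0.76 [ 0.326  0.103 -0.001]
side bottle 0.67 [ 0.423 -0.167  0.002]
side round_tile 0.62 [ 0.454 -0.019  0.003]
side round_tile 0.19 [ 0.637 -0.163  0.002]
side square_tile 0.63 [0.633 0.161 0.004]
```

View pics/side3.png

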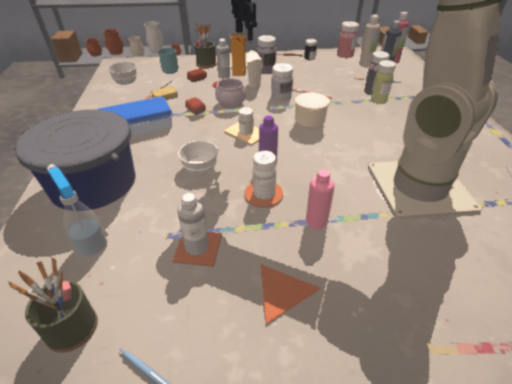

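The tall jar (264,178) and the bottle (194,228) stand centred on their tiles. The short jar waits on the board (246,120) and the triangle (287,290) is free. I'll pick up the short jar and measure the bare triangle.

```bash
python3 -m jog '{"offset":[[0.001,0,-0.02],[0.001,0,-0.035],[0,0,-0.035],[0,0,-0.035],[0,0,-0.035],[0,0,-0.03],[0,0,-0.025],[0,0,-0.02],[0,0,-0.015],[0,0,-0.007],[0,0,0],[0,0,0]],"yaw":[0,0,0,0,0,0,0,0,0,0,0,0],"jaw":[0,0,0,0,0,0,0,0,0,0,0,0]}' 40
python3 -m jog '{"offset":[[0,0,0],[0,0,0],[0,0,0],[0,0,0],[0,0,0],[0,0,0],[0,0,0],[0,0,0],[0,0,0.01],[0,0,0.02],[0,0,0.035],[0,0,0.04],[0,0,0.04],[0,0,0.035],[0,0,0.02]],"yaw":[0,0,0,0,0,0,0,0,0,0,0,0,0,0,0],"jaw":[0.2,0.4,0.6,0.8,0.8,0.8,0.8,0.8,0.8,0.8,0.8,0.8,0.8,0.8,0.8]}' 40
python3 - <<'E'
from h import *
for c in("top","side"):
    p=snap(c); print(c,[np.round(t["at"],3) for t in manip.tip_of(p,"triangle_tile")])
    m=manip.masks_of(p,"triangle_tile")
    if m:
        ys,xs=np.nonzero(m[0]["region"]); X=onplane(p,np.c_[xs,ys],.008)[:,:2].astype(np.float32)
        a,t=cv2.minEnclosingTriangle(X[:,None]); print(round(m[0]["score"],2),a,t.reshape(3,2).round(3).tolist(),t.reshape(3,2).mean(0),X.mean(0))
E
```

```text
clock: 26.32
position: [0.4771, -0.3458, 0.0399]
ee_rot: [0.991, 0.131, 0.0, 0.0]
ft_force: [0.3, 1.3, -0.0]
grip_width: 1.001
grasp_force: 0.0
clock: 27.57
position: [0.4777, -0.346, 0.2448]
ee_rot: [0.991, 0.131, 0.002, 0.002]
ft_force: [0.7, -0.3, -1.8]
grip_width: 0.583
grasp_force: 42.1
top [array([ 0.451,  0.3  , -0.   ]), array([ 0.634, -0.164,  0.001])]
0.85 0.009605586528778076 [[0.3619999885559082, 0.3050000071525574], [0.4909999966621399, 0.37299999594688416], [0.492000013589859, 0.22499999403953552]] [0.4485639  0.30110252] [0.44635978 0.30282617]
side [array([0.452, 0.303, 0.002]), array([ 0.477, -0.344,  0.213])]
0.95 0.009725838899612427 [[0.36000001430511475, 0.3059999942779541], [0.492000013589859, 0.3779999911785126], [0.4880000054836273, 0.2280000001192093]] [0.44657287 0.30409893] [0.44720498 0.30650875]
```

```bash
python3 -m jog '{"offset":[[0,0.01,0],[0,0.025,0],[-0.002,0.036,0],[-0.002,0.038,0],[-0.002,0.038,0],[-0.002,0.038,0],[-0.002,0.038,0],[-0.002,0.038,0],[-0.002,0.038,0],[-0.002,0.038,0],[-0.002,0.038,0],[-0.002,0.038,0],[-0.002,0.038,0],[-0.002,0.038,0],[-0.002,0.038,0],[-0.002,0.038,0],[-0.002,0.038,0],[0,0.038,0],[0,0.025,0],[0,0.015,0]],"yaw":[0,0,0,0,0,0,0,0,0,0,0,0,0,0,0,0,0,0,0,0],"jaw":[0.8,0.8,0.8,0.8,0.8,0.8,0.8,0.8,0.8,0.8,0.8,0.8,0.8,0.8,0.8,0.8,0.8,0.8,0.8,0.8]}' 40
python3 -m jog '{"offset":[[0,0,0],[0,0,0]],"yaw":[0,0],"jaw":[0.8,0.8]}' 40
```

```text
clock: 29.53
position: [0.4443, 0.3389, 0.2382]
ee_rot: [0.991, 0.133, -0.001, -0.0]
ft_force: [-0.1, -0.2, -2.2]
grip_width: 0.583
grasp_force: 42.2
clock: 29.7
position: [0.4453, 0.3361, 0.2384]
ee_rot: [0.991, 0.132, -0.001, 0.0]
ft_force: [0.9, 0.1, -1.9]
grip_width: 0.583
grasp_force: 42.2
```

```bash
python3 -m jog '{"offset":[[0.001,-0.01,0],[0.002,-0.014,0],[0.001,-0.01,0],[0,0,-0.02],[0,0,-0.035],[0,0,-0.035],[0,0,-0.035],[0,0,-0.03],[0,0,-0.02],[0,0,-0.012],[0,0,-0.007],[0,0,-0.004],[0,0,-0.001],[0,0,0],[0,0,0]],"yaw":[0,0,0,0,0,0,0,0,0,0,0,0,0,0,0],"jaw":[0.8,0.8,0.8,0.8,0.8,0.8,0.8,0.8,0.8,0.8,0.8,0.8,0.8,0.8,0.8]}' 40
```

```text
clock: 30.95
position: [0.4514, 0.3016, 0.0414]
ee_rot: [0.991, 0.13, 0.001, -0.0]
ft_force: [-0.2, 0.3, -2.0]
grip_width: 0.584
grasp_force: 42.4
```

```bash
python3 -m jog '{"offset":[[-0.001,0,-0.001],[-0.001,0,-0.001],[0,0,0],[0,0,0]],"yaw":[0,0,0,0],"jaw":[0.8,0.8,0.8,0.8]}' 40
```

```text
clock: 31.28
position: [0.4508, 0.3019, 0.0405]
ee_rot: [0.991, 0.13, 0.002, -0.0]
ft_force: [1.8, -1.6, 11.1]
grip_width: 0.583
grasp_force: 43.3
```

Seated. I'll release, rise and look.

```bash
python3 -m jog '{"offset":[[0,0,0],[0,0,0],[0,0,0],[0,0,0],[0,0,0],[0,0,0],[0,0,0.02],[0,0,0.03],[0,0,0.04],[0,0,0.04],[0,0,0.04],[0,0,0.04],[0,0,0.03],[0,0,0.02],[-0.01,-0.03,0],[-0.01,-0.03,0],[0,-0.03,0],[0,-0.02,0],[0,0,0],[0,0,0]],"yaw":[0,0,0,0,0,0,0,0,0,0,0,0,0,0,0,0,0,0,0,0],"jaw":[0.6,0.3,0,0,0,0,0,0,0,0,0,0,0,0,0,0,0,0,0,0]}'
python3 - <<'E'
from h import *
for c in("side","top"):
    p=snap(c,c+"4.png")
    for n in NAMES:
        for t in manip.tip_of(p,n)[:3]: print(c,n,round(t["score"],2),np.round(t["at"],3))
E
```

```text
clock: 32.95
position: [0.429, 0.1902, 0.2984]
ee_rot: [0.992, 0.129, 0.0, 0.001]
ft_force: [-0.2, 0.4, 0.1]
grip_width: 0.996
grasp_force: 0.0
side short_jar 0.87 [0.45  0.303 0.01 ]
side tall_jar 0.94 [ 0.452 -0.019  0.01 ]
side bottle 0.95 [ 0.422 -0.163  0.001]
side bottle 0.84 [ 0.327  0.106 -0.   ]
side bottle 0.58 [0.636 0.162 0.007]
side triangle_tile 0.96 [0.454 0.303 0.001]
side round_tile 0.55 [ 0.453 -0.018  0.002]
side square_tile 0.79 [0.634 0.164 0.004]
side spare_board 0.87 [ 0.474 -0.347  0.002]
side bowl 0.65 [ 0.638 -0.163  0.001]
top short_jar 0.24 [0.636 0.161 0.002]
top tall_jar 0.96 [ 0.448 -0.02   0.009]
top bottle 0.91 [0.33  0.105 0.003]
top bottle 0.55 [0.631 0.164 0.01 ]
top round_tile 0.8 [ 0.45  -0.018 -0.   ]
top square_tile 0.78 [0.634 0.161 0.005]
top spare_board 0.83 [ 0.477 -0.346 -0.001]
top bowl 0.73 [ 0.634 -0.165  0.005]
```

View pics/side4.png

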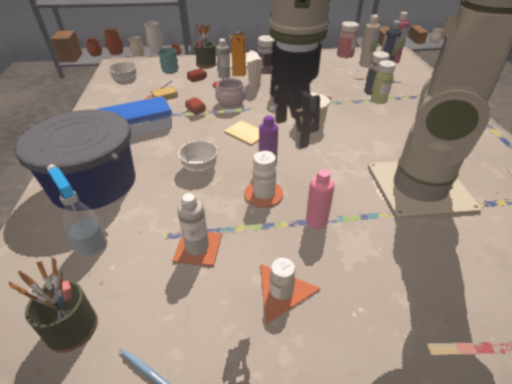

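The short jar (283,282), tall jar (264,178) and bottle (194,228) all stand upright in the middle of their tiles. The bowl (198,157) is where it was, and the arm is clear.

```bash
python3 -c "
from workcell import manip
print(manip.hand_in())"
```

```text
the job is handed in; nothing more can be done
None
```

I handed the job in at about 36 s: the last pictures show the short jar on the triangular tile, the tall jar on the round one and the grey bottle on the square one, all upright and about 4 mm or less from centre, with the bowl unmoved; hand-in returned no verdict.

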